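# Feed one core plug into the empty kit bay

## Task

Press the feeder's plunger all the way down once and let it spring back up, so that a single core plug is pushed out onto the bench. Then, with the fingers and without lifting it, push that plug sideways along the bench until it lies flat and wholly inside the kit bay that is still free (the one with only the paper disc in it). Leave the other plugs in the feeder and everything else on the bench where it is.

Things in the scene. Friction and masses are not known exactly. Their poses are not given: they have to be found in the camera images.
- feeder: core-plug feeder, fixed to the bench. Origin on the bench under the middle of its square aluminium well (53 x 53 mm, 48 mm high, open-topped); its own -x axis (roughly towards the robot) is the way a plug comes out, by a 13.5 mm slot under the front wall. Behind the well a low channel (16 mm high, to x = +137 mm) carries the plunger at x = +75 mm. 4 mm flanges reach y = +-48.5 mm, from x = +5 mm back
- plunger_top (a point): centre of the top of the plunger's round black cap (34 mm across), 78 mm above the bench when up; it moves straight down
- plunger (a joint): plunger travel in m: 0 up, 0.025 fully down against its stop. Spring-loaded: about 5 N to start and 9 N at the bottom, plus up to about 5 N to move the plug; it springs back when released
- plug0_mid (a point): centre (half-way up) of the lowest plug in the stack, the one that comes out: a plain steel disc 40 mm across, 10 mm thick, about 35 g; its centre is 5 mm above the bench when it lies flat
- plug1_mid (a point): centre of plug 2 from below in the stack, same size; stays in the feeder
- plug2_mid (a point): centre of plug 3 from below in the stack, same size; stays in the feeder
- plug3_mid (a point): centre of plug 4 from below in the stack, same size; stays in the feeder
- well (a point): middle of the well, 5 mm above the bench. A full press drives a 75 mm blade stroke that leaves the lowest plug on the bench, its centre 73 mm or slightly more in front (-x) of this point; the blade then draws back by itself and the next plug drops. A second press would eject a second plug
- bay_left: kit bay at the robot's left (+y), fixed: three dark rails 12 mm high and 6 mm thick around a clear square of 80 x 80 mm on the bench. Origin on the bench at the middle of that square; rails at its x = -40, x = +40 and y = +40 mm; open at its y = -40 mm side, which looks towards the feeder's outlet. The bay has no floor of its own
- bay_right: the same kit bay mirrored, at the robot's right (-y): rails at its x = -40, x = +40 and y = -40 mm, open at its y = +40 mm side
- liner: thin white paper disc, 60 mm across, lying in the middle of the free bay; it may be either bay
- rod_cap: dark steel bearing cap (an arch 60 x 24 mm, 28 mm high) standing in the other bay; leave it alone
- tappet: steel cylinder 32 mm across, 26 mm high, standing on the robot's side of the work; leave alone
- spring_collar: dark ring 34 mm across, 35 mm high, on the far left; leave alone
- oil_filter: blue can 76 mm across, 90 mm high, far left; leave alone
- pulley: dark pulley lying flat, 110 mm across, 30 mm high, far right; leave alone
- con_rod: connecting rod lying flat, about 180 mm long, 22 mm high, origin in its middle, near left; leave alone
- spanner: spanner lying flat, near right; leave alone
- grease_jar: jar 64 mm across, 65 mm high, far left; leave alone
- plug0: the lowest plug's body; origin at the centre of its underside, z axis along its thickness

How it is judged:
By the outcome, as a careful person would: the job done as asked, in the order asked, and still so for the second after the job is handed in, with the robot touching nothing.
It also fails if it takes over 61 s, if anything falls off the work surface, if the arm or the gripper's body presses on something with over 40 N, if the wrist force passes 120 N, or if a joint passes its speed limit or range.

## Robot

A 6-joint arm with a two-finger parallel gripper is mounted at the origin on the work surface. World frame = base frame: x ahead of the robot, y to its left, z up, the work surface at z = 0. Lengths are in m, angles in rad, forces in N, time in s.
With the tool pointing down it reaches from about 0.375 to 0.975 m from the base axis. Payload 3.8 kg.
Tool frame: the origin (TCP) lies midway between the tips of the shut fingers; the grasp point (between the pads) lies 19 mm behind it; z points along the fingers, y is the direction in which the jaws open and shut (so a half turn about z gives the same grasp; the last joint's range is limited). The gripper opens to 85 mm and grips with 20 to 120 N. Pads are 22 mm wide; open, the fingers measure 114 mm over their backs; the gripper's body (76 mm by 85 mm) begins 54 mm behind the grasp point. The pads swing forward as they close: fully open they stand 13 mm farther back than shut.
Start: joints at [-1.166, 0.264, 1.604, -0, 1.274, -0.037], TCP at [0.289, -0.61, 0.231] pointing down, gripper open.
Joint ranges: [-2.63, 2.63], [-0.94, 2.18], [0.31, 2.57], [-1.31, 4.45], [0, 2.66], [-2.55, 2.55]. Speed limits (rad/s): [2.57, 2.57, 3.14, 3.14, 3.14, 3.14].

## Interface

Orientations are given as a rotation vector (axis times angle).
In Python, from workcell import bot gives the robot as it stands. The module is installed in compiled form; this text tells all that it offers.
- The arm moves only by the tool play_rows, never from a script. Its argument "series" is a list of rows, each an object with "translation": the shift along the tool's x, y, z in m, a list of three; "spin": the turn about the tool's z in units of 5 degrees (1.0 is 5 degrees). In form: [{"translation": [dx, dy, dz], "spin": spin}, ...]. A call has 1 to 5 rows; each row shifts and turns the commanded pose from where the row before left it, along the tool's axes as they then stand; what a row does not reach is not made up. A row lasts 1/10 s, in which the tool goes at most 50 mm and 8.59 degrees, less where a joint would pass 70% of its speed; a pose out of reach is approached as far as the arm can. A call is refused whole if a number of a shift passes 0.05 or a number of a turn 1, either way. A call with a gripper value outside its range is refused whole. "jaw" is the gripper's target within -1 to 1 (fully open at 1, half-way at 0, shut at -1), set as the call begins (left out, the last holds). The fingers move at their own pace and stop on an object; "force" is the grip in N (left out, the last holds). Time passes only in rows, so rows that do not move let the fingers close. It gives the time, the measured TCP pose, the force and the opening at its end, in the units of the state.
- bot.read_state(): the state, without advancing time (a new reading comes with each control period).
- bot.read_camera(name): name is "scene" or "top" or "wrist"; returns the picture (480x640x3 uint8, blue, green, red); there is no depth.
- bot.get_calibration(name): a dict with "fov_y" (degrees; the focal length in pixels is half the picture's height over the tangent of half this angle, whatever the lens; pixels are square), "cx", "cy" (the principal point, pixels), "k1" (the pictures are not rectified: a ray, as slopes to the right and down, at radius r is drawn at 1 + k1 r^2 times it, then the intrinsics apply), "R" (3x3) and "t" (3): a world point X has camera coordinates R X + t. Camera axes: x right, y down, z forward; pixel columns grow to the right and rows downward; lengths in m; the calibration is good to about 2 mm. A picture is of the moment at which its call begins: read the wrist's pose just before it. get_calibration takes no time and is no camera call; for the wrist camera it gives the pose at the moment of the call.
- bot.finish_job(): hands the job in, once; it reports no verdict.
The state is a dict: "time": time; "q": joint angles; "joint_vel": joint speeds; "joint_torque": joint torques, N m; "tool_pos": TCP position; "tcp_rot": TCP orientation; "wrist_force": force on the tool from outside, world axes, zero at the start; "torque": the same for the moment, N m; "width": opening from 0.0 (shut) to 1.0 (fully open).
Only numpy, scipy, OpenCV 4.12 (cv2) and the standard library are available. Lean on these libraries where they do the work, as an engineer would, in place of code of your own. Each camera call takes 0.05 s, during which the arm holds its last target. There are 200 camera calls.

## Working session

There is one attempt and no reset: what is moved stays moved. The work goes in short steps, Python scripts to look and compute and a tool call to move; the robot and the scene stay as the last step left them, time stands still between calls to the robot, and variables do not carry over. Pictures are saved under pics/ and viewed, about 8 in all and at most 12, crops included, and the job is handed in when it is done.

Besides the shell and the picture viewer there is one more tool, called by a JSON object that holds its "api" and its "payload", one argument or row to a line. play_rows: Moves the arm, as the interface text tells. Its arguments: {"type":"object","properties":{"series":{"type":"array","items":{"type":"object","properties":{"translation":{"type":"array","items":{"type":"number"}},"spin":{"type":"number"}}}},"jaw":{"type":"number"},"force":{"type":"number"}},"required":["series"]}

```bash
mkdir -p pics
cat > h.py <<'E'
import numpy as np, cv2
from workcell import bot
def cast(name,u,v,z,c=None):
    c=c or bot.get_calibration(name); f=240/np.tan(np.radians(c["fov_y"])/2)
    d=np.array([(u-c["cx"])/f,(v-c["cy"])/f]); s=d.copy()
    for _ in range(30): s=d/(1+c["k1"]*(s@s))
    R=np.array(c["R"]);t=np.array(c["t"])
    o=-R.T@t; r=R.T@np.array([s[0],s[1],1]); return o+r*(z-o[2])/r[2]
def proj(name,X,c=None):
    c=c or bot.get_calibration(name); f=240/np.tan(np.radians(c["fov_y"])/2)
    p=np.array(c["R"])@np.array(X)+np.array(c["t"]); s=p[:2]/p[2]; s=s*(1+c["k1"]*(s@s))
    return s*f+[c["cx"],c["cy"]]
E
python3 - <<'E'
from h import *
s=bot.read_state();print(s)
for n in("top","scene"):
    c=bot.get_calibration(n);print(n,c);cv2.imwrite(f"pics/{n}0.png",bot.read_camera(n))
E
```

```text
{'time': 0.0, 'q': array([-1.16593176e+00,  2.64745636e-01,  1.60539622e+00, -2.50364531e-06,
        1.27368233e+00, -3.69162717e-02]), 'joint_vel': array([-0.00042265,  0.0025433 ,  0.00065642, -0.00195263, -0.00135742,
        0.00082994]), 'joint_torque': array([-1.63413388e-03, -5.15115523e+01, -3.67310858e+01, -2.59299059e-04,
        1.28886499e-02,  3.35646604e-06]), 'tool_pos': array([ 0.28829376, -0.60952319,  0.22995509]), 'tcp_rot': array([-3.06312013e+00, -6.87838755e-01,  6.44493718e-04]), 'wrist_force': array([ 0.02566163, -0.04377017, -0.10454441]), 'torque': array([ 0.03412134,  0.0014207 , -0.00083234]), 'width': 1.0017869935400732}
top {'fov_y': 57.7867740599252, 'cx': 316.21847863458913, 'cy': 240.77793430960116, 'k1': -0.022695355461415524, 'R': array([[-0.00715006, -0.99996972,  0.00307289],
       [-0.97772824,  0.00634638, -0.20977898],
       [ 0.20975312, -0.00450438, -0.977744  ]]), 't': array([0.01512019, 0.53185288, 0.99728952])}
scene {'fov_y': 49.49796702671414, 'cx': 323.7411568349765, 'cy': 228.6652078782974, 'k1': -0.04218045216950237, 'R': array([[-0.82528828,  0.56458629,  0.01189876],
       [ 0.30808757,  0.4678079 , -0.82839472],
       [-0.47326664, -0.67999859, -0.56001839]]), 't': array([ 0.44713606, -0.07724183,  1.51219206])}
```

View pics/top0.png

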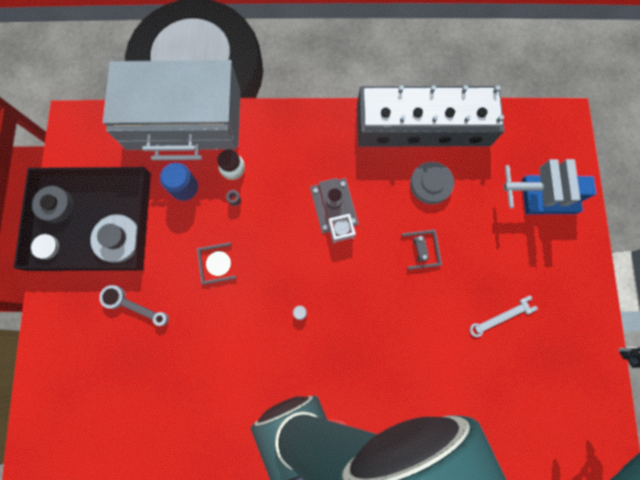

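View pics/scene0.png

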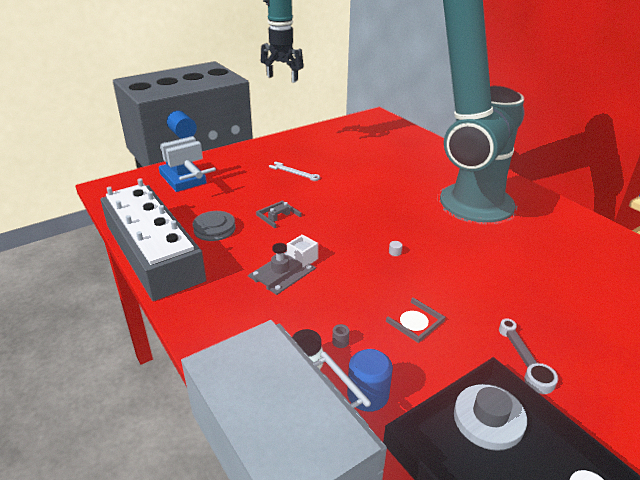

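The top view shows the well at about (342,228), the plunger cap (335,195), the liner in the left bay (218,264), the rod cap in the right bay, and the tappet at (300,313). The scene view agrees with this.

Run:
```python
from h import *
im=cv2.imread("pics/top0.png"); s=cv2.imread("pics/scene0.png")
a=cv2.resize(im[165:335,190:360],None,fx=3.5,fy=3.5,interpolation=cv2.INTER_CUBIC)
cv2.imwrite("pics/topc.png",a)
b=cv2.resize(s[225:300,240:330],None,fx=5,fy=5,interpolation=cv2.INTER_CUBIC)
cv2.imwrite("pics/scc.png",b)
hsv=cv2.cvtColor(im,cv2.COLOR_BGR2HSV)
def comps(m,x0,y0,x1,y1,tag):
    m=m.astype(np.uint8);k=np.zeros_like(m);k[y0:y1,x0:x1]=m[y0:y1,x0:x1]
    n,l,st,ce=cv2.connectedComponentsWithStats(k)
    for i in range(1,n):
        if st[i,4]>25: print(tag,ce[i].round(1),st[i],cv2.minAreaRect(np.argwhere(l==i)[:,::-1].astype(np.float32)))
g=hsv[...,1]<110
comps(g&(hsv[...,2]>180),190,230,250,290,"liner")
comps(g,190,230,250,290,"bayL")
comps(g,395,220,450,280,"bayR")
comps(g,280,295,320,330,"tappet")
comps(g&(hsv[...,2]>150),310,205,365,245,"well")
comps(g&(hsv[...,2]<60),310,170,365,215,"cap")
comps(g,300,165,365,250,"feeder")
```

```text
liner [217.9 263.1] [206 251  25  25 500] ((218.0, 263.0), (24.0, 24.0), 90.0)
bayL [210.9 263.8] [197 243  39  41 263] ((215.654541015625, 263.0508117675781), (36.95547103881836, 34.220184326171875), 81.63410949707031)
bayL [217.9 263.1] [206 251  25  25 500] ((218.0, 263.0), (24.0, 24.0), 90.0)
bayR [426.7 248.3] [403 230  38  39 256] ((421.7962951660156, 248.95509338378906), (36.882080078125, 32.98714065551758), 81.38435363769531)
bayR [421. 248.] [414 235  14  26 239] ((420.7106628417969, 247.9128875732422), (25.484079360961914, 10.418490409851074), 77.00537872314453)
tappet [299.3 312.4] [293 306  14  14 158] ((299.5, 312.5), (13.0, 13.0), 90.0)
well [342.1 226.3] [329 213  27  27 506] ((343.0032653808594, 225.7639617919922), (23.018451690673828, 26.454042434692383), 76.75948333740234)
feeder [334.8 208.7] [ 311  179   47   64 2071] ((334.8538513183594, 209.8739471435547), (61.986324310302734, 36.93486022949219), 74.47589111328125)
```

View pics/topc.png

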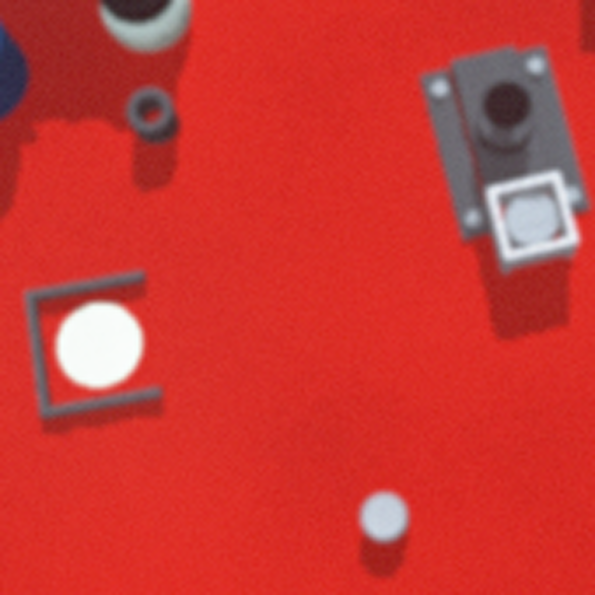

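View pics/scc.png

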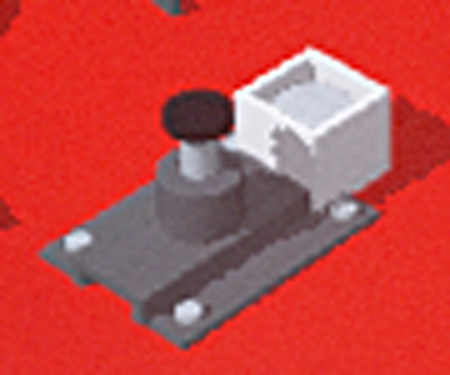

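The crop shows the well's top rim at about (486,190), (561,172), (579,240), (503,260), the cap centre at (507,104), and the bay rail ends at (145,275) and (162,392). The scene crop puts the cap centre at about (197,115).

Run:
```python
from h import *
T=lambda p,z:cast("top",(p[0]+.5)/3.5-.5+190,(p[1]+.5)/3.5-.5+165,z)
r=[T(p,.048) for p in((486,190),(561,172),(579,243),(503,260))]
w=np.mean(r,0);print("well",w.round(4),[(r[i]-w).round(4)[:2] for i in range(4)])
cap=T((507,104),.078);print("cap top",cap)
print("cap scene",cast("scene",(197.5)/5-.5+240,(115.5)/5-.5+225,.078))
print("liner",cast("top",217.9,263.1,0), "tappet top",cast("top",299.4,312.3,.026))
for p in((27,292),(44,413),(161,391),(145,274)):print("bay",T(p,.012)[:2].round(4))
d=cap-w;print(np.degrees(np.arctan2(d[1],d[0])),np.hypot(*d[:2]))
# scene liner
s=cv2.imread("pics/scene0.png");h=cv2.cvtColor(s,cv2.COLOR_BGR2HSV)
m=((h[...,1]<80)&(h[...,2]>200)).astype(np.uint8);k=np.zeros_like(m);k[300:345,390:440]=m[300:345,390:440]
x=cv2.moments(k);print("liner scene",cast("scene",x["m10"]/x["m00"],x["m01"]/x["m00"],0))
q=cv2.boundingRect(k);print(q)
from scipy.spatial.transform import Rotation as Ro
st=bot.read_state();print(Ro.from_rotvec(st["tcp_rot"]).as_matrix().round(3))
# flange bolts (z~.006)
for p in((440,89),(536,66),(473,218),(573,193)):print("bolt",T(p,.006)[:2].round(4))
```

```text
well [ 0.5696 -0.0516  0.048 ] [array([0.0191, 0.0323]), array([ 0.032, -0.021]), array([-0.0196, -0.0324]), array([-0.0315,  0.0211])]
cap top [ 0.64232837 -0.03363564  0.078     ]
cap scene [ 0.64568218 -0.02996541  0.078     ]
liner [0.48791916 0.26028649 0.        ] tappet top [0.36239511 0.05315339 0.026     ]
bay [0.5246 0.311 ]
bay [0.4372 0.2946]
bay [0.4524 0.2121]
bay [0.5373 0.2263]
13.839742802539904 0.07491583529387078
liner scene [0.48771787 0.26013974 0.        ]
(400, 311, 28, 20)
[[ 0.904  0.428 -0.001]
 [ 0.428 -0.904  0.002]
 [ 0.    -0.002 -1.   ]]
bolt [0.678  0.0125]
bolt [ 0.6956 -0.0594]
bolt [ 0.5789 -0.0109]
bolt [ 0.5973 -0.0846]
```

{"api": "play_rows", "payload": {
  "series": [
    {"translation": [0,0,0],"spin": -0.95},
    {"translation": [0,0,0],"spin": -0.95},
    {"translation": [0,0,0],"spin": -0.95},
    {"translation": [0,0,0],"spin": -0.95},
    {"translation": [0,0,0],"spin": -0.95}
  ],
  "jaw": -1,
  "force": 40
}}

```text
time: 0.6
tool_pos: [0.2884, -0.6098, 0.2305]
tcp_rot: [-2.855, -1.309, -0.0]
wrist_force: [-0.3, 0.7, -0.7]
width: 0.141
```

{"api": "play_rows", "payload": {
  "series": [
    {"translation": [0,0,0],"spin": -0.95},
    {"translation": [0,0,0],"spin": -0.95},
    {"translation": [0,0,0],"spin": -0.95},
    {"translation": [0,0,0],"spin": -0.95},
    {"translation": [0,0,0],"spin": -0.95}
  ]
}}

```text
time: 1.1
tool_pos: [0.2884, -0.6098, 0.2305]
tcp_rot: [-2.524, -1.868, -0.001]
wrist_force: [0.5, 0.6, 0.6]
width: 0.001
```

{"api": "play_rows", "payload": {
  "series": [
    {"translation": [0,0,0],"spin": -0.95},
    {"translation": [0,0,0],"spin": -0.95},
    {"translation": [0,0,0],"spin": -0.95},
    {"translation": [0,0,0],"spin": -0.95},
    {"translation": [0,0,0],"spin": 0}
  ]
}}

```text
time: 1.6
tool_pos: [0.2885, -0.6098, 0.2305]
tcp_rot: [-2.185, -2.256, -0.001]
wrist_force: [0.2, -1.0, 0.6]
width: -0.003
```

```bash
cat > go.py <<'E'
import sys
from h import *
from scipy.spatial.transform import Rotation as Ro
s=bot.read_state();R=Ro.from_rotvec(s["tcp_rot"]).as_matrix();g=np.array(eval(sys.argv[1]))
print(round(s["time"],2),s["tool_pos"].round(4),"yaw",np.degrees(np.arctan2(R[1,0],R[0,0])).round(2),"z",R[:,2].round(4),"F",s["wrist_force"].round(2),"w",round(s["width"],3),"q",s["q"].round(2))
print("tool delta",(R.T@(g-s["tool_pos"])).round(4))
E
python3 go.py "[.643,-.033,.23]"
```

```text
1.6 [ 0.2885 -0.6098  0.2305] yaw 91.83 z [-5.0e-04  1.2e-03 -1.0e+00] F [ 0.22 -0.97  0.61] w -0.003 q [-1.17  0.26  1.6  -0.    1.27 -1.2 ]
tool delta [0.5652 0.3728 0.001 ]
```

{"api": "play_rows", "payload": {
  "series": [
    {"translation": [0.036,0.024,0],"spin": 0},
    {"translation": [0.036,0.024,0],"spin": 0},
    {"translation": [0.036,0.024,0],"spin": 0},
    {"translation": [0.036,0.024,0],"spin": 0},
    {"translation": [0.036,0.024,0],"spin": 0}
  ]
}}

```text
time: 2.1
tool_pos: [0.4033, -0.4249, 0.231]
tcp_rot: [-2.189, -2.253, -0.0]
wrist_force: [0.0, -0.1, -0.6]
width: 0.001
```

{"api": "play_rows", "payload": {
  "series": [
    {"translation": [0.036,0.024,0],"spin": 0},
    {"translation": [0.036,0.024,0],"spin": 0},
    {"translation": [0.036,0.024,0],"spin": 0},
    {"translation": [0.036,0.024,0],"spin": 0},
    {"translation": [0.036,0.024,0],"spin": 0}
  ]
}}

```text
time: 2.6
tool_pos: [0.5176, -0.2411, 0.2311]
tcp_rot: [-2.189, -2.254, 0.0]
wrist_force: [0.5, -1.4, -0.3]
width: 0.007
```

{"api": "play_rows", "payload": {
  "series": [
    {"translation": [0.036,0.024,0],"spin": 0},
    {"translation": [0.036,0.024,0],"spin": 0},
    {"translation": [0.036,0.024,0],"spin": 0},
    {"translation": [0.036,0.024,0],"spin": 0},
    {"translation": [0.036,0.024,0],"spin": 0}
  ]
}}

```text
time: 3.1
tool_pos: [0.6319, -0.0574, 0.231]
tcp_rot: [-2.188, -2.254, 0.0]
wrist_force: [0.3, -0.2, 0.2]
width: 0.001
```

```bash
python3 go.py "[.643,-.033,.095]"
python3 - <<'E'
from h import *
im=bot.read_camera("wrist");cv2.imwrite("pics/w1.png",im);c=bot.get_calibration("wrist")
print(proj("wrist",[.643,-.033,.078],c),proj("wrist",[.5696,-.0516,.048],c))
E
```

```text
3.1 [ 0.6319 -0.0574  0.231 ] yaw 91.69 z [-3.e-04 -1.e-04 -1.e+00] F [ 0.26 -0.24  0.24] w 0.001 q [-0.13  0.19  1.7  -0.    1.26 -0.16]
tool delta [0.024  0.0119 0.136 ]
[328.29325453 202.23178882] [249.44818862 213.72910928]
```

View pics/w1.png

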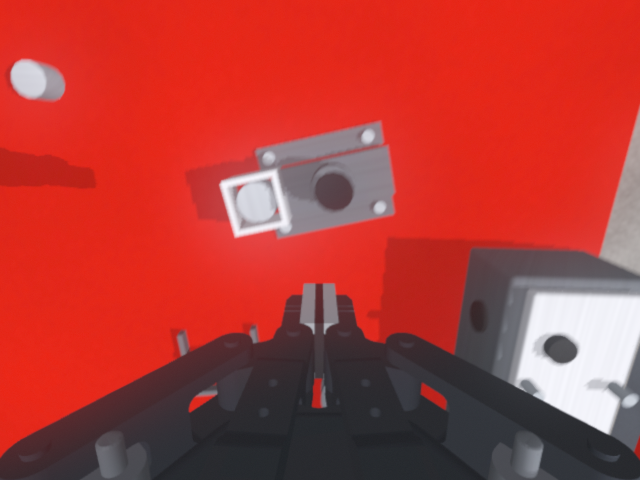

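The wrist view shows the cap at (334,188) and the well rim centre at (255,202). Both are about 12 px off my prediction, so I'll recheck with the arm settled.

```bash
python3 go.py "[.643,-.033,.095]"
python3 - <<'E'
from h import *
c=bot.get_calibration("wrist");im=bot.read_camera("wrist")
h=cv2.cvtColor(im,cv2.COLOR_BGR2HSV)
def cen(m,x0,y0,x1,y1):
    k=np.zeros(m.shape,np.uint8);k[y0:y1,x0:x1]=m[y0:y1,x0:x1]
    n,l,st,ce=cv2.connectedComponentsWithStats(k);i=1+np.argmax(st[1:,4]);return ce[i],st[i]
m=h[...,2]<75
cc,st=cen(m,305,160,365,220);print(cc,st)
print("cap",cast("wrist",*cc,.078,c), proj("wrist",[.643,-.033,.078],c))
w=np.array([[220,182],[283,169],[292,223],[235,238]])
print("well",np.mean([cast("wrist",*p,.048,c) for p in w],0),[cast("wrist",*p,.048,c).round(4)[:2] for p in w])
t,st=cen((h[...,1]<90)&(h[...,2]>150),5,50,50,110);print(st,cast("wrist",28,79,.026,c))
E
```

```text
3.15 [ 0.635  -0.0515  0.231 ] yaw 91.85 z [ 0.0029  0.0049 -1.    ] F [ 3.29  2.85 -0.27] w 0.001 q [-0.12  0.19  1.69  0.01  1.26 -0.16]
tool delta [0.0176 0.0082 0.1361]Traceback (most recent call last):
  File "<stdin>", line 8, in <module>
  File "<stdin>", line 6, in cen
    return _wrapfunc(a, 'argmax', axis=axis, out=out, **kwds)
    return bound(*args, **kwds)
ValueError: attempt to get argmax of an empty sequence
```

```bash
python3 - <<'E'
from h import *
for _ in range(3): bot.read_camera("wrist")
c=bot.get_calibration("wrist");im=bot.read_camera("wrist");cv2.imwrite("pics/w2.png",im)
h=cv2.cvtColor(im,cv2.COLOR_BGR2HSV)
p=proj("wrist",[.643,-.033,.078],c);print("pred cap",p,h[int(p[1]),int(p[0])],h[160:240:8,int(p[0]),2])
cv2.imwrite("pics/w2c.png",cv2.resize(im[120:270,180:420],None,fx=3,fy=3))
E
python3 go.py "[.643,-.033,.095]"
```

```text
pred cap [334.23973175 192.66884331] [171  56  86] [144 145  88  87  86  87  90 140 142 229]
3.4 [ 0.6307 -0.0597  0.2309] yaw 91.75 z [-1.1e-03 -4.0e-04 -1.0e+00] F [ 0.59 -0.15 -0.13] w 0.003 q [-0.13  0.19  1.7  -0.    1.26 -0.16]
tool delta [0.0264 0.0133 0.1358]
```

View pics/w2c.png

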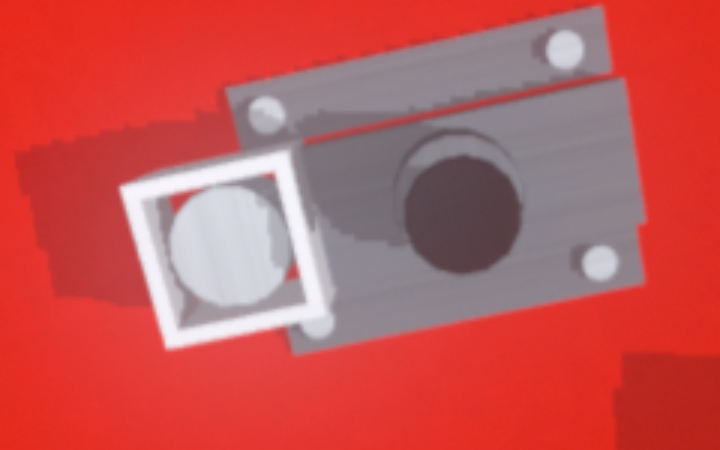

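The cap is at (334.2,191) against a prediction of (334.2,192.7), so the cap position holds. Now moving above it and pressing.

{"api": "play_rows", "payload": {
  "series": [
    {"translation": [0.013,0.0065,0.02],"spin": 0},
    {"translation": [0.013,0.0065,0.03],"spin": 0},
    {"translation": [0,0,0.03],"spin": 0},
    {"translation": [0,0,0.03],"spin": 0},
    {"translation": [0,0,0.02],"spin": 0}
  ]
}}

```text
time: 3.9
tool_pos: [0.6414, -0.0342, 0.0988]
tcp_rot: [-2.188, -2.252, 0.003]
wrist_force: [-0.5, 0.1, -0.2]
width: 0.0
```

{"api": "play_rows", "payload": {
  "series": [
    {"translation": [0,0,0.005],"spin": 0},
    {"translation": [0,0,0.005],"spin": 0},
    {"translation": [0,0,0.005],"spin": 0},
    {"translation": [0,0,0],"spin": 0},
    {"translation": [0,0,0],"spin": 0}
  ]
}}

```text
time: 4.4
tool_pos: [0.6442, -0.0329, 0.0874]
tcp_rot: [2.185, 2.255, 0.002]
wrist_force: [0.3, 0.6, -0.9]
width: 0.004
```

```bash
python3 go.py "[.643,-.033,.053]"
```

```text
4.4 [ 0.6442 -0.0329  0.0874] yaw 91.8 z [ 1.7e-03 -2.0e-04 -1.0e+00] F [ 0.34  0.61 -0.94] w 0.004 q [-0.09  0.33  1.8  -0.    1.01 -0.12]
tool delta [-0.0001 -0.0013  0.0344]
```

{"api": "play_rows", "payload": {
  "series": [
    {"translation": [0,-0.001,0.006],"spin": 0},
    {"translation": [0,0,0.006],"spin": 0},
    {"translation": [0,0,0.006],"spin": 0},
    {"translation": [0,0,0.006],"spin": 0},
    {"translation": [0,0,0.006],"spin": 0}
  ]
}}

```text
time: 4.9
tool_pos: [0.6434, -0.0327, 0.0582]
tcp_rot: [2.185, 2.256, 0.002]
wrist_force: [-2.9, 0.5, 10.5]
width: -0.0
```

{"api": "play_rows", "payload": {
  "series": [
    {"translation": [0,0,0.003],"spin": 0},
    {"translation": [0,0,0],"spin": 0},
    {"translation": [0,0,0],"spin": 0}
  ]
}}

```text
time: 5.2
tool_pos: [0.6434, -0.0327, 0.0548]
tcp_rot: [2.185, 2.256, 0.002]
wrist_force: [-1.7, -1.1, 8.0]
width: -0.002
```

```bash
python3 go.py "[.643,-.033,.053]"
```

```text
5.2 [ 0.6434 -0.0327  0.0548] yaw 91.83 z [ 1.8e-03 -3.0e-04 -1.0e+00] F [-1.69 -1.1   8.04] w -0.002 q [-0.09  0.36  1.82 -0.    0.95 -0.12]
tool delta [-0.0003 -0.0004  0.0018]
```

Going 1 mm at a time to reach the stop.

{"api": "play_rows", "payload": {
  "series": [
    {"translation": [0,0,0.001],"spin": 0},
    {"translation": [0,0,0.001],"spin": 0},
    {"translation": [0,0,0],"spin": 0}
  ]
}}

```text
time: 5.5
tool_pos: [0.6434, -0.0327, 0.0532]
tcp_rot: [2.185, 2.256, 0.002]
wrist_force: [-1.8, -0.1, 9.5]
width: -0.003
```

{"api": "play_rows", "payload": {
  "series": [
    {"translation": [0,0,0.001],"spin": 0},
    {"translation": [0,0,0],"spin": 0},
    {"translation": [0,0,0],"spin": 0}
  ]
}}

```text
time: 5.8
tool_pos: [0.6435, -0.0327, 0.053]
tcp_rot: [2.185, 2.255, 0.002]
wrist_force: [-4.8, 0.5, 12.8]
width: 0.004
```

{"api": "play_rows", "payload": {
  "series": [
    {"translation": [0,0,0.001],"spin": 0},
    {"translation": [0,0,0.001],"spin": 0},
    {"translation": [0,0,0],"spin": 0},
    {"translation": [0,0,0],"spin": 0}
  ]
}}

```text
time: 6.2
tool_pos: [0.6436, -0.0327, 0.0529]
tcp_rot: [2.185, 2.256, 0.002]
wrist_force: [-8.7, 0.9, 23.4]
width: 0.001
```

The stop is reached: force rises with no more travel. Releasing, then looking.

{"api": "play_rows", "payload": {
  "series": [
    {"translation": [0,0,-0.01],"spin": 0},
    {"translation": [0,0,-0.01],"spin": 0},
    {"translation": [0,0,-0.02],"spin": 0},
    {"translation": [0,0,-0.04],"spin": 0},
    {"translation": [0,0,-0.03],"spin": 0}
  ]
}}

```text
time: 6.7
tool_pos: [0.6423, -0.0325, 0.1592]
tcp_rot: [-2.185, -2.256, 0.001]
wrist_force: [0.7, 0.3, 1.0]
width: 0.005
```

{"api": "play_rows", "payload": {
  "series": [
    {"translation": [-0.03,-0.04,0],"spin": 0},
    {"translation": [-0.03,-0.04,0],"spin": 0},
    {"translation": [-0.03,-0.04,0],"spin": 0},
    {"translation": [-0.02,-0.03,0],"spin": 0},
    {"translation": [0,0,0],"spin": 0}
  ],
  "jaw": -0.4
}}

```text
time: 7.2
tool_pos: [0.492, -0.1489, 0.1573]
tcp_rot: [-2.188, -2.251, 0.004]
wrist_force: [0.5, 0.1, -0.2]
width: 0.304
```

{"api": "play_rows", "payload": {
  "series": [
    {"translation": [0,0,0],"spin": 0},
    {"translation": [0,0,0],"spin": 0},
    {"translation": [0,0,0],"spin": 0}
  ]
}}

```text
time: 7.5
tool_pos: [0.4971, -0.1468, 0.1583]
tcp_rot: [2.185, 2.258, 0.001]
wrist_force: [-0.7, -0.4, -0.4]
width: 0.299
```

```bash
python3 - <<'E'
from h import *
c=bot.get_calibration("wrist");im=bot.read_camera("wrist");cv2.imwrite("pics/w3.png",im);np.save("c3.npy",c,allow_pickle=True)
t=bot.read_camera("top");cv2.imwrite("pics/top3.png",t)
print("pred plug",proj("wrist",[.4986,-.0686,.01],c),proj("top",[.4986,-.0686,.01]),"liner",proj("wrist",[.488,.260,0],c))
a=cv2.resize(t[165:295,190:390],(800,520),interpolation=cv2.INTER_CUBIC);cv2.imwrite("pics/top3c.png",a)
E
python3 go.py "[.4986,-.11,.12]"
```

```text
pred plug [323.83696653 127.73540015] [348.13409483 257.42533741] liner [ 326.1192613  -511.59754012]
7.6 [ 0.4969 -0.1467  0.1582] yaw 91.89 z [-1.e-04  2.e-04 -1.e+00] F [ 0.15 -0.07  0.2 ] w 0.301 q [-0.34  0.03  2.01  0.    1.1  -0.37]
tool delta [0.0367 0.0029 0.0382]
```

View pics/w3.png

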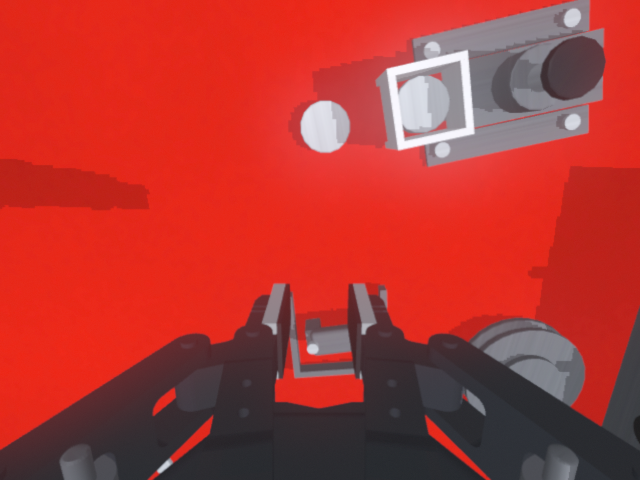

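The plug lies at (325,127), right where predicted, and the plunger is back up. I'll locate it precisely and plan the descent behind it.

Run:
```python
from h import *
from scipy.spatial.transform import Rotation as Ro
c=np.load("c3.npy",allow_pickle=True).item();im=cv2.imread("pics/w3.png");h=cv2.cvtColor(im,cv2.COLOR_BGR2HSV)
k=np.zeros(im.shape[:2],np.uint8);m=h[...,1]<110;k[90:165,285:365]=m[90:165,285:365]
cs,_=cv2.findContours(k,0,1);q=max(cs,key=cv2.contourArea);e=cv2.minEnclosingCircle(q);print(e)
P=cast("wrist",*e[0],.009,c);print("plug wrist",P)
t=cv2.imread("pics/top3.png");h=cv2.cvtColor(t,cv2.COLOR_BGR2HSV)
k[:]=0;k[247:268,336:361]=(h[...,1]<110)[247:268,336:361];M=cv2.moments(k)
print("plug top",cast("top",M["m10"]/M["m00"],M["m01"]/M["m00"],.009))
s=bot.read_state();R=Ro.from_rotvec(s["tcp_rot"]).as_matrix()
print("plug rel tool",R.T@(P-s["tool_pos"]),"target rel tool",R.T@(np.array([.488,.260,0])-s["tool_pos"]))
for u,v in((380,290),(298,378)):print("bayR",cast("wrist",u,v,.012,c))
```

```text
((325.0, 126.0), 26.476503372192383)
plug wrist [ 0.49948944 -0.06723231  0.009     ]
plug top [ 0.49906646 -0.06815436  0.009     ]
plug rel tool [0.07936208 0.00523826 0.14917747] target rel tool [0.40679375 0.00455266 0.1582342 ]
bayR [ 0.55409283 -0.20602316  0.012     ]
bayR [ 0.4818395  -0.30150632  0.012     ]
```

{"api": "play_rows", "payload": {
  "series": [
    {"translation": [0.02,0.005,0.03],"spin": 0},
    {"translation": [0.01,0,0.04],"spin": 0},
    {"translation": [0,0,0.04],"spin": 0},
    {"translation": [0,0,0.02],"spin": 0},
    {"translation": [0,0,0.01],"spin": 0}
  ]
}}

```text
time: 8.1
tool_pos: [0.4984, -0.116, 0.0155]
tcp_rot: [-2.182, -2.255, 0.004]
wrist_force: [0.4, -0.3, 0.5]
width: 0.298
```

{"api": "play_rows", "payload": {
  "series": [
    {"translation": [0,0,0.006],"spin": 0},
    {"translation": [0,0,0.005],"spin": 0},
    {"translation": [0,0,0],"spin": 0},
    {"translation": [0,0,0],"spin": 0}
  ]
}}

```text
time: 8.5
tool_pos: [0.5012, -0.1176, 0.0084]
tcp_rot: [2.185, 2.255, 0.002]
wrist_force: [0.0, -0.2, -0.0]
width: 0.303
```

```bash
python3 go.py "[.488,.260,.003]"
```

```text
8.5 [ 0.5012 -0.1176  0.0084] yaw 91.81 z [ 2.1e-03 -6.0e-04 -1.0e+00] F [ 0.01 -0.16 -0.02] w 0.303 q [-0.28  0.21  2.13  0.    0.8  -0.31]
tool delta [ 0.3778 -0.0013  0.0051]
```

{"api": "play_rows", "payload": {
  "series": [
    {"translation": [0,0,0.003],"spin": 0},
    {"translation": [0,0,0.002],"spin": 0},
    {"translation": [0,0,0],"spin": 0},
    {"translation": [0.006,0,0],"spin": 0},
    {"translation": [0.006,0,0],"spin": 0}
  ]
}}

```text
time: 9.0
tool_pos: [0.4997, -0.1049, 0.0023]
tcp_rot: [-2.187, -2.256, -0.0]
wrist_force: [0.8, -0.9, -0.3]
width: 0.304
```

{"api": "play_rows", "payload": {
  "series": [
    {"translation": [0.006,0,0],"spin": 0},
    {"translation": [0.006,0,0],"spin": 0},
    {"translation": [0.006,0,0],"spin": 0},
    {"translation": [0.006,0,0],"spin": 0},
    {"translation": [0.006,0,0],"spin": 0}
  ]
}}

```text
time: 9.5
tool_pos: [0.4988, -0.0747, 0.0023]
tcp_rot: [2.186, 2.256, 0.0]
wrist_force: [0.1, -0.2, 0.3]
width: 0.299
```

{"api": "play_rows", "payload": {
  "series": [
    {"translation": [0.008,0,0],"spin": 0},
    {"translation": [0.008,0,0],"spin": 0},
    {"translation": [0.008,0,0],"spin": 0},
    {"translation": [0.008,0,0],"spin": 0},
    {"translation": [0.008,0,0],"spin": 0}
  ]
}}

```text
time: 10.0
tool_pos: [0.4976, -0.0346, 0.0024]
tcp_rot: [2.186, 2.256, 0.0]
wrist_force: [-0.7, -0.7, 0.2]
width: 0.301
```

```bash
python3 go.py "[.488,.260,.003]"
python3 - <<'E'
from h import *
c=bot.get_calibration("wrist");im=bot.read_camera("wrist");cv2.imwrite("pics/w4.png",im)
E
```

```text
10.0 [ 0.4976 -0.0346  0.0024] yaw 91.82 z [ 2.e-04 -0.e+00 -1.e+00] F [-0.7  -0.74  0.24] w 0.301 q [-0.12  0.2   2.16 -0.    0.78 -0.15]
tool delta [ 2.947e-01 -2.000e-04 -6.000e-04]
```

View pics/w4.png

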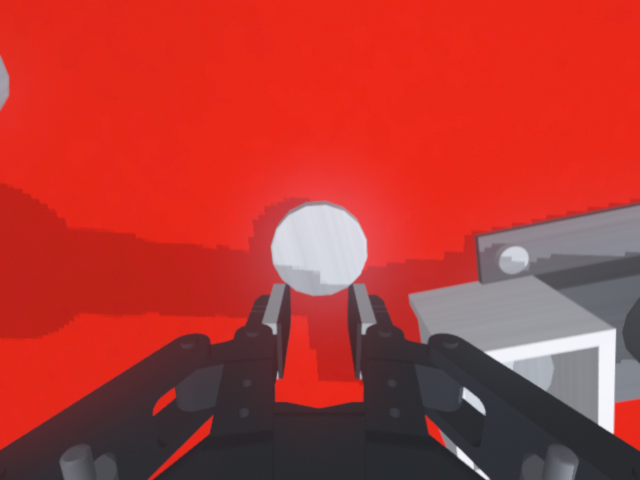

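The plug sits centred between the two fingertips at (320,249), in the two-point cradle. I'll keep pushing.

{"api": "play_rows", "payload": {
  "series": [
    {"translation": [0.01,0,0],"spin": 0},
    {"translation": [0.01,0,0],"spin": 0},
    {"translation": [0.01,0,0],"spin": 0},
    {"translation": [0.01,0,0],"spin": 0},
    {"translation": [0.01,0,0],"spin": 0}
  ]
}}

```text
time: 10.55
tool_pos: [0.4958, 0.0156, 0.0022]
tcp_rot: [-2.186, -2.256, 0.0]
wrist_force: [0.5, -0.1, -0.2]
width: 0.298
```

{"api": "play_rows", "payload": {
  "series": [
    {"translation": [0.01,0,0],"spin": 0},
    {"translation": [0.01,0,0],"spin": 0},
    {"translation": [0.01,0,0],"spin": 0},
    {"translation": [0.01,0,0],"spin": 0},
    {"translation": [0.01,0,0],"spin": 0}
  ]
}}

```text
time: 11.05
tool_pos: [0.4943, 0.0655, 0.0023]
tcp_rot: [-2.186, -2.256, 0.0]
wrist_force: [-0.0, -0.0, -0.0]
width: 0.301
```

{"api": "play_rows", "payload": {
  "series": [
    {"translation": [0.01,0,0],"spin": 0},
    {"translation": [0.01,0,0],"spin": 0},
    {"translation": [0.01,0,0],"spin": 0},
    {"translation": [0.01,0,0],"spin": 0},
    {"translation": [0.01,0,0],"spin": 0}
  ]
}}

```text
time: 11.55
tool_pos: [0.4927, 0.1155, 0.0023]
tcp_rot: [-2.186, -2.256, -0.0]
wrist_force: [0.4, -0.4, -0.1]
width: 0.304
```

{"api": "play_rows", "payload": {
  "series": [
    {"translation": [0.008,0,0],"spin": 0},
    {"translation": [0.008,0,0],"spin": 0},
    {"translation": [0.006,0,0],"spin": 0},
    {"translation": [0.004,0,0],"spin": 0},
    {"translation": [0.002,0,0],"spin": 0}
  ]
}}

```text
time: 12.05
tool_pos: [0.4919, 0.143, 0.0023]
tcp_rot: [2.186, 2.257, -0.0]
wrist_force: [-0.1, -0.8, 0.1]
width: 0.295
```

```bash
python3 go.py "[.488,.260,.003]"
python3 - <<'E'
from h import *
c=bot.get_calibration("wrist");im=bot.read_camera("wrist");cv2.imwrite("pics/w5.png",im)
h=cv2.cvtColor(im,cv2.COLOR_BGR2HSV);k=np.zeros(im.shape[:2],np.uint8);k[195:284,260:380]=(h[...,1]<100)[195:284,260:380]
cs,_=cv2.findContours(k,0,1);q=max(cs,key=cv2.contourArea);e=cv2.minEnclosingCircle(q);print(e,cast("wrist",*e[0],.01,c))
E
```

```text
12.05 [0.4919 0.143  0.0023] yaw 91.83 z [-0. -0. -1.] F [-0.14 -0.77  0.14] w 0.295 q [ 0.23  0.22  2.14 -0.    0.79  0.2 ]
tool delta [ 1.171e-01 -1.000e-04 -7.000e-04]
((318.76416015625, 249.17066955566406), 48.867210388183594) [0.49107973 0.17022571 0.01      ]
```

View pics/w5.png

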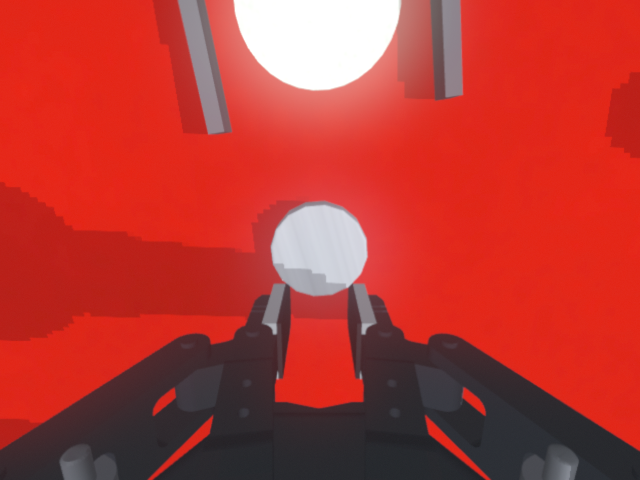

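The plug is still cradled at (319,249), lined up with the bay mouth (rail ends at (218,132) and (448,97)). About 90 mm is left.

{"api": "play_rows", "payload": {
  "series": [
    {"translation": [0.006,0,0],"spin": 0},
    {"translation": [0.008,0,0],"spin": 0},
    {"translation": [0.008,0,0],"spin": 0},
    {"translation": [0.008,0,0],"spin": 0},
    {"translation": [0.008,0,0],"spin": 0}
  ]
}}

```text
time: 12.6
tool_pos: [0.4906, 0.1814, 0.0023]
tcp_rot: [-2.186, -2.257, -0.0]
wrist_force: [0.9, -0.2, 0.2]
width: 0.299
```

{"api": "play_rows", "payload": {
  "series": [
    {"translation": [0.008,0,0],"spin": 0},
    {"translation": [0.008,0,0],"spin": 0},
    {"translation": [0.008,0,0],"spin": 0},
    {"translation": [0.007,0,0],"spin": 0},
    {"translation": [0.006,0,0],"spin": 0}
  ]
}}

```text
time: 13.1
tool_pos: [0.4895, 0.2183, 0.0023]
tcp_rot: [2.186, 2.257, 0.0]
wrist_force: [0.1, 0.4, -0.0]
width: 0.303
```

{"api": "play_rows", "payload": {
  "series": [
    {"translation": [0.005,0,0],"spin": 0},
    {"translation": [0.004,0,0],"spin": 0},
    {"translation": [0.003,0,0],"spin": 0},
    {"translation": [0.002,0,0],"spin": 0},
    {"translation": [0.001,0,0],"spin": 0}
  ]
}}

```text
time: 13.6
tool_pos: [0.489, 0.2326, 0.0023]
tcp_rot: [2.186, 2.256, -0.0]
wrist_force: [-0.1, -1.6, -0.7]
width: 0.297
```

```bash
python3 go.py "[.488,.260,.003]"
python3 - <<'E'
from h import *
c=bot.get_calibration("wrist");im=bot.read_camera("wrist");cv2.imwrite("pics/w6.png",im)
E
```

```text
13.6 [0.489  0.2326 0.0023] yaw 91.81 z [ 0. -0. -1.] F [-0.13 -1.56 -0.74] w 0.297 q [ 0.4   0.27  2.07 -0.    0.8   0.37]
tool delta [ 0.0274 -0.0002 -0.0007]
```

View pics/w6.png

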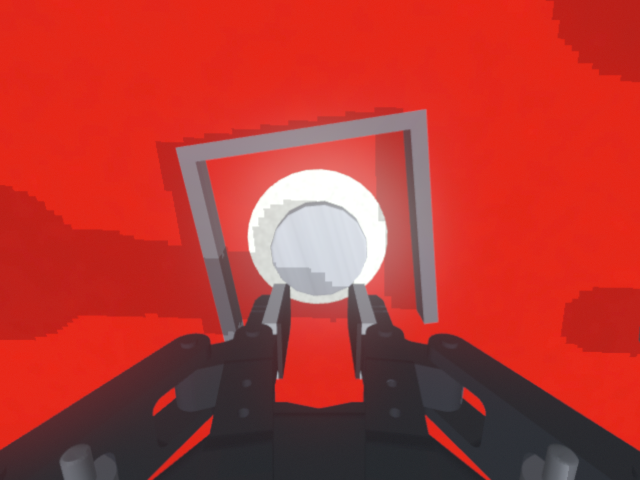

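The plug is at (319,249), on the liner and inside the rails. Backing off, then rising and moving clear.

{"api": "play_rows", "payload": {
  "series": [
    {"translation": [-0.004,0,0],"spin": 0},
    {"translation": [-0.008,0,0],"spin": 0},
    {"translation": [-0.008,0,0],"spin": 0},
    {"translation": [0,0,-0.02],"spin": 0},
    {"translation": [0,0,-0.04],"spin": 0}
  ]
}}

```text
time: 14.15
tool_pos: [0.4861, 0.2101, 0.0593]
tcp_rot: [-2.185, -2.252, 0.012]
wrist_force: [0.1, 0.2, -0.5]
width: 0.303
```

{"api": "play_rows", "payload": {
  "series": [
    {"translation": [0,0,-0.04],"spin": 0},
    {"translation": [0,0,-0.04],"spin": 0},
    {"translation": [-0.03,0,-0.02],"spin": 0},
    {"translation": [-0.03,0,0],"spin": 0},
    {"translation": [0,0,0],"spin": 0}
  ]
}}

```text
time: 14.65
tool_pos: [0.4921, 0.1496, 0.1635]
tcp_rot: [2.188, 2.252, 0.001]
wrist_force: [-0.6, 0.1, -0.0]
width: 0.3
```

{"api": "play_rows", "payload": {
  "series": [
    {"translation": [0,0,0],"spin": 0},
    {"translation": [0,0,0],"spin": 0},
    {"translation": [0,0,0],"spin": 0}
  ]
}}

```text
time: 14.95
tool_pos: [0.4911, 0.153, 0.1616]
tcp_rot: [-2.185, -2.256, 0.001]
wrist_force: [0.8, 0.8, 0.8]
width: 0.299
```

```bash
python3 go.py "[.488,.260,.003]"
python3 - <<'E'
from h import *
im=bot.read_camera("wrist");t=bot.read_camera("top");s=bot.read_camera("scene")
c=bot.get_calibration("wrist");print(proj("wrist",[.488,.260,.01],c))
o=np.zeros((600,800,3),np.uint8)
o[:300,:400]=cv2.resize(im,(400,300));o[:300,400:]=cv2.resize(t[120:345,160:460],(400,300));o[300:,:400]=cv2.resize(s[180:360,230:470],(400,300))
o[300:,400:]=cv2.resize(s[210:300,240:360],(400,300))
cv2.imwrite("pics/end.png",o);cv2.imwrite("pics/w7.png",im)
E
```

```text
14.95 [0.4911 0.153  0.1616] yaw 91.84 z [-1.2e-03 -1.0e-04 -1.0e+00] F [0.75 0.76 0.79] w 0.299 q [0.25 0.02 2.02 0.   1.11 0.22]
tool delta [0.107  0.0005 0.1586]
[319.08397565  88.95537324]
```

View pics/end.png

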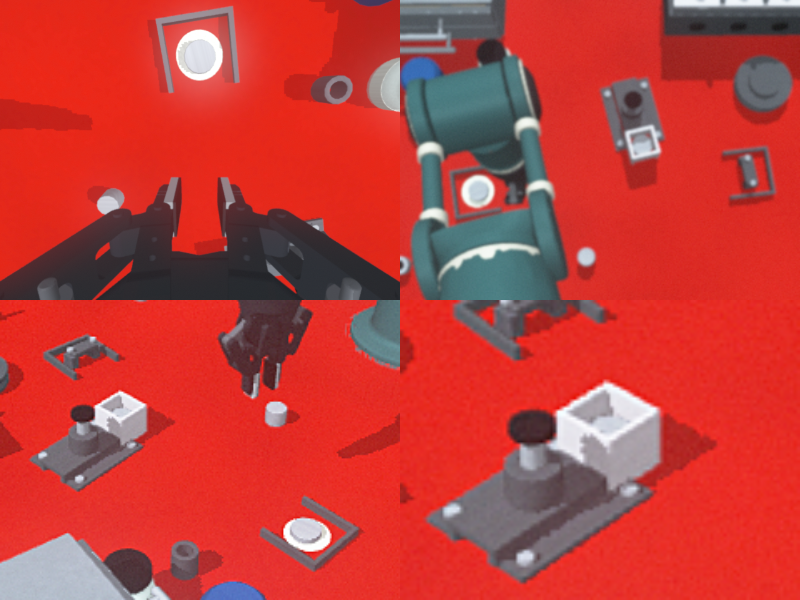

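The plug lies flat on the liner inside the left bay. The wrist view has it at about (199,55) in the composite. The plunger is up, and the rod cap, tappet and other items near the work look undisturbed. Handing in.

```bash
python3 -c "
from workcell import bot
print(bot.finish_job())"
```

```text
the job is handed in; nothing more can be done
None
```

The job is done and handed in at about 15 s: one plug came out of the feeder and now lies flat in the free bay, the left one.

- **Press:** I pressed the plunger once, with the fingers shut. It met its stop at 25 mm of travel, where the force rose to about 23 N vertically with no more movement. It then sprang back up.
- **Push:** I pushed the plug along the bench with the two fingertips set about 25 mm apart, without lifting it. Contact forces stayed under about 2 N.
- **Last checks:** Views from all three cameras show the plug on the liner, inside the rails. I put its centre at about (0.488, 0.260), the bay's middle, with roughly 20 mm to spare on each side; that comes from the fingertip position, as I did not re-measure it after backing off. The plunger is up and the gripper is clear of everything. The rod cap, tappet, feeder and collar look unmoved, but I checked that by eye only.
- **Disagreements:**
    - The first wrist-camera check was 12 px off because the arm was still settling; taken again at rest, it agreed to within 2 px.
    - The scene camera's rough reading of the plunger cap was about 4 mm from the top camera's. The settled wrist view matched the top camera, so I used that.

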